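# Size a sample tube in the sprung tube gauge

## Robot

A 6-joint arm with a two-finger parallel gripper is mounted at the origin on the work surface. World frame = base frame: x ahead of the robot, y to its left, z up, the work surface at z = 0. Lengths are in m, angles in rad, forces in N, time in s.
With the tool pointing down it reaches from about 0.35 to 0.8 m from the base axis. Payload 7.3 kg.
Tool frame: the origin (TCP) lies on the centre line of the jaws, within the pads' length; the fingertips stand 22 mm ahead of it and the grasp point (between the pads) lies 3 mm ahead of it (ctrl.tip_reach is the distance from the TCP to the fingertips, in m); z points along the fingers, y is the line along which they close (so a half turn about z gives the same grasp; the last joint's range is limited). The gripper opens to 85 mm and grips with 20 to 120 N. Pads are 22 mm wide; open, the fingers measure 114 mm over their backs; the gripper's body (76 mm by 85 mm) begins 54 mm behind the grasp point. The pads swing forward as they close: fully open they stand 13 mm farther back than shut.
Start: joints at [1.063, 0.342, 1.524, -0, 1.275, -0.146], TCP at [0.186, 0.491, 0.253] pointing down, gripper open.
Joint ranges: [-2.53, 2.53], [-0.77, 2.02], [0.04, 2.7], [-1, 4.14], [0.28, 2.66], [-3.11, 3.11]. Speed limits (rad/s): [2.57, 2.57, 3.14, 3.14, 3.14, 3.14].

## Interface

Orientations are given as a rotation vector (axis times angle).
In Python, from workcell import ctrl gives the robot as it stands. The module is installed in compiled form; this text tells all that it offers.
- The arm moves only by the shell command python3 -m jog 'ROWS' [FORCE]. ROWS is JSON, one flat list of numbers, 5 for each row, row after row: the shift along the tool's x, y, z in m, then the turn about the tool's z in rad, then the opening in per cent of the stroke, from 0 (shut) to 100 (fully open). In form: [dx, dy, dz, turn, claw, dx, dy, dz, turn, claw, ...]. A call has 1 to 5 rows; each row shifts and turns the commanded pose from where the row before left it, along the tool's axes as they then stand; what a row does not reach is not made up. A row lasts 1/12 s, in which the tool goes at most 41.7 mm and 7.16 degrees, less where a joint would pass 70% of its speed; a pose out of reach is approached as far as the arm can. A call with a gripper value outside its range is refused whole. The fingers move at their own pace and stop on an object; FORCE is the grip in N (left out, the last holds). Time passes only in rows, so rows that do not move let the fingers close. It gives the time, the measured TCP pose, the force, the opening and the grip force at its end, in the units of the state.
- ctrl.state(): the state, without advancing time (a new reading comes with each control period).
- ctrl.get_image(name): name is "scene" or "top" or "wrist"; returns a dict with "pixels" (480x640x3 uint8, blue, green, red), "range_z" (480x640 float32, m along the optical axis (not along the pixel's ray), 0 where there is no reading), "fov_y" (degrees; the focal length in pixels is half the picture's height over the tangent of half this angle, whatever the lens; pixels are square), "cx", "cy" (the principal point, pixels), "eye" and "orientation" of the camera in the world; the wrist camera has in their place "T_tool_cam" (4x4, takes a point from camera to tool coordinates, whose origin is the TCP and whose axes are the flange's). Camera axes: x right, y down, z forward; pixel columns grow to the right and rows downward; lengths in m; the calibration is good to about 2 mm. The wrist camera is an equidistant fisheye: a pixel r from the principal point sees the ray r / f radians off the axis. A picture is of the moment at which its call begins: read the wrist's pose just before it.
- ctrl.job_done(): hands the job in; it is judged then, once.
The state is a dict: "t": time; "joint_positions": joint angles; "qd": joint speeds; "tau": joint torques, N m; "tool_pos": TCP position; "orientation": TCP orientation; "contact_force": force on the tool from outside, world axes, zero at the start; "moment": the same for the moment, N m; "opening": finger opening in m; "grasp_force": force on a finger pad.
Only numpy, scipy, OpenCV 4.12 (cv2) and the standard library are available. Lean on these libraries where they do the work, as an engineer would, in place of code of your own. Each camera call takes 0.05 s, during which the arm holds its last target. There are 200 camera calls.

## Task

Take the tube out of the yellow-marked pocket of the green rack and find its size in the tube gauge: starting at the narrowest hole and going one hole at a time, press the tube lightly, foot down, on each hole until the sprung plate dips 2 or 3 mm, and step on to the next wider hole if it is refused; never force the plate down by more than about 7 mm. In the first hole that lets it through, lower it gently (do not drop it) until its cap rests on the plate, and let go. Leave the other two tubes in the rack and the things around where they are.

Things in the scene. Friction and masses are not known exactly. Their poses are not given: they have to be found in the camera images.
- tube_a: sample tube, empty, closed, cap up: purple cylindrical cap 22 mm in diameter and 24 mm tall; straight hard plastic shaft reaching 58 mm below the cap, flat foot with a 1.5 mm bevel. The shaft is 10, 13 or 16 mm thick, a different one of these for each of the three tubes; the caps are all alike and the racked shaft is out of sight. About 25 g. Origin at the centre of the cap's underside, z up along the tube.
- tube_b: sample tube, empty, closed, cap up: purple cylindrical cap 22 mm in diameter and 24 mm tall; straight hard plastic shaft reaching 58 mm below the cap, flat foot with a 1.5 mm bevel. The shaft is 10, 13 or 16 mm thick, a different one of these for each of the three tubes; the caps are all alike and the racked shaft is out of sight. About 25 g. Origin at the centre of the cap's underside, z up along the tube.
- tube_c: sample tube, empty, closed, cap up: purple cylindrical cap 22 mm in diameter and 24 mm tall; straight hard plastic shaft reaching 58 mm below the cap, flat foot with a 1.5 mm bevel. The shaft is 10, 13 or 16 mm thick, a different one of these for each of the three tubes; the caps are all alike and the racked shaft is out of sight. About 25 g. Origin at the centre of the cap's underside, z up along the tube.
- rack: green tube rack, fixed, 70 x 190 mm, top face 75 mm above the table; three pockets in a row along its y axis, 55 mm apart. Origin at the centre of its underside.
- pocket0 (a point): centre of the mouth (on the rack's top face) of the end pocket inside a 50 mm yellow square (at rack y = -55 mm): the tube to be sized hangs here by its cap. All pockets are 18.5 mm wide, so slim tubes hang loosely; only the caps show, standing on the top face.
- pocket1 (a point): the same for the middle pocket; its tube stays
- pocket2 (a point): the same for the far end pocket (rack y = +55 mm); its tube stays
- gauge: tube gauge, fixed: black foot 100 x 200 mm with a blue upright (10 mm thick, top 94 mm above the table) at either end; between them a sprung aluminium plate 60 x 162 mm, 12 mm thick, its top face 95 mm above the table at rest. Four bores in a row along its y axis, 38 mm apart, narrowest at y = -57 mm, widening towards +y. Open below the plate down to 12 mm above the table. Origin at the centre of its underside.
- hole0 (a point): centre of the mouth of the gauge's narrowest bore, 7.5 mm in diameter, on the plate's top face; it moves down with the plate. Takes none of the three tubes. The plate rides on springs and only moves straight down, 12 mm at most: it starts to give at about 1 N and needs 1 N more for each mm (4 N at 3 mm, 8 N at 7 mm), and comes back up by itself.
- hole1 (a point): centre of the mouth of the gauge's second bore, 11 mm in diameter, on the plate's top face; it moves down with the plate. Takes the 10 mm tube.
- hole2 (a point): centre of the mouth of the gauge's third bore, 14 mm in diameter, on the plate's top face; it moves down with the plate. Takes the 13 mm tube (and, loosely, the slimmer one).
- hole3 (a point): centre of the mouth of the gauge's widest bore, 17 mm in diameter, on the plate's top face; it moves down with the plate. Takes the 16 mm tube (and, loosely, the slimmer ones).
- jar: bystander: amber jar with a white cap, 44 mm in diameter, 62 mm tall. Origin at the centre of its underside.
- tip_box: bystander: blue box with a grey lid, 58 x 102 mm, 56 mm tall. Origin at the centre of its underside.
- bung: bystander: black rubber bung, 38 mm across at the top, 30 mm tall. Origin at the centre of its underside.

How it is judged:
On the way, in this order (a step that is already met when the one before it is completed fails the run):
1. the marked tube is pressed on the narrowest hole until the plate dips more than 1 mm (it is refused) (((horizontal distance between tube_a and hole0 below 0.01 m and z of tube_a in the frame of gauge above 0.13 m and angle between tube_a's own z axis and vertical below 0.25 rad and z of hole0 in the frame of gauge below 0.094 m) or (horizontal distance between tube_b and hole0 below 0.01 m and z of tube_b in the frame of gauge above 0.13 m and angle between tube_b's own z axis and vertical below 0.25 rad and z of hole0 in the frame of gauge below 0.094 m) or (horizontal distance between tube_c and hole0 below 0.01 m and z of tube_c in the frame of gauge above 0.13 m and angle between tube_c's own z axis and vertical below 0.25 rad and z of hole0 in the frame of gauge below 0.094 m))), for 0.05 s.
2. the tube has entered the second hole by 12 mm or more if it is the 10 mm one; else it is pressed on the second hole until the plate dips more than 1 mm (((horizontal distance between tube_a and hole1 below 0.01 m and angle between tube_a's own z axis and vertical below 0.25 rad and z of tube_a in the frame of hole1 below 0.046 m) or (horizontal distance between tube_b and hole1 below 0.01 m and z of tube_b in the frame of gauge above 0.13 m and angle between tube_b's own z axis and vertical below 0.25 rad and z of hole0 in the frame of gauge below 0.094 m) or (horizontal distance between tube_c and hole1 below 0.01 m and z of tube_c in the frame of gauge above 0.13 m and angle between tube_c's own z axis and vertical below 0.25 rad and z of hole0 in the frame of gauge below 0.094 m))), for 0.05 s.
3. the 10 mm tube is 34 mm or more into the second hole, or the 13 mm tube 12 mm or more into the third, or the 16 mm tube is pressed on the third until the plate dips more than 1 mm (((horizontal distance between tube_a and hole1 below 0.01 m and angle between tube_a's own z axis and vertical below 0.25 rad and z of tube_a in the frame of hole1 below 0.024 m) or (horizontal distance between tube_b and hole2 below 0.01 m and angle between tube_b's own z axis and vertical below 0.25 rad and z of tube_b in the frame of hole2 below 0.046 m) or (horizontal distance between tube_c and hole2 below 0.01 m and z of tube_c in the frame of gauge above 0.13 m and angle between tube_c's own z axis and vertical below 0.25 rad and z of hole0 in the frame of gauge below 0.094 m))), for 0.05 s.
4. the tube is down to its cap in the narrowest hole that lets it through (((distance between tube_a and hole1 below 0.005 m and angle between tube_a's own z axis and vertical below 0.08 rad and x of tube_b in the frame of rack between -0.008 and 0.008 m and y of tube_b in the frame of rack between -0.008 and 0.063 m and z of tube_b in the frame of rack between 0.07 and 0.08 m and x of tube_c in the frame of rack between -0.008 and 0.008 m and y of tube_c in the frame of rack between -0.008 and 0.063 m and z of tube_c in the frame of rack between 0.07 and 0.08 m) or (distance between tube_b and hole2 below 0.005 m and angle between tube_b's own z axis and vertical below 0.08 rad and x of tube_a in the frame of rack between -0.008 and 0.008 m and y of tube_a in the frame of rack between -0.008 and 0.063 m and z of tube_a in the frame of rack between 0.07 and 0.08 m and x of tube_c in the frame of rack between -0.008 and 0.008 m and y of tube_c in the frame of rack between -0.008 and 0.063 m and z of tube_c in the frame of rack between 0.07 and 0.08 m) or (distance between tube_c and hole3 below 0.005 m and angle between tube_c's own z axis and vertical below 0.08 rad and x of tube_a in the frame of rack between -0.008 and 0.008 m and y of tube_a in the frame of rack between -0.008 and 0.063 m and z of tube_a in the frame of rack between 0.07 and 0.08 m and x of tube_b in the frame of rack between -0.008 and 0.008 m and y of tube_b in the frame of rack between -0.008 and 0.063 m and z of tube_b in the frame of rack between 0.07 and 0.08 m))), for 0.1 s.
At the end, for the whole second after the job is handed in: The marked tube is in the narrowest hole that takes it, upright within 0.08 rad, the centre of its cap's underside within 5 mm of the hole's mouth; plate up within 1 mm; the other tubes within 8 mm of the two unmarked pockets; all at rest (((distance between tube_a and hole1 below 0.005 m and angle between tube_a's own z axis and vertical below 0.08 rad and x of tube_b in the frame of rack between -0.008 and 0.008 m and y of tube_b in the frame of rack between -0.008 and 0.063 m and z of tube_b in the frame of rack between 0.07 and 0.08 m and x of tube_c in the frame of rack between -0.008 and 0.008 m and y of tube_c in the frame of rack between -0.008 and 0.063 m and z of tube_c in the frame of rack between 0.07 and 0.08 m) or (distance between tube_b and hole2 below 0.005 m and angle between tube_b's own z axis and vertical below 0.08 rad and x of tube_a in the frame of rack between -0.008 and 0.008 m and y of tube_a in the frame of rack between -0.008 and 0.063 m and z of tube_a in the frame of rack between 0.07 and 0.08 m and x of tube_c in the frame of rack between -0.008 and 0.008 m and y of tube_c in the frame of rack between -0.008 and 0.063 m and z of tube_c in the frame of rack between 0.07 and 0.08 m) or (distance between tube_c and hole3 below 0.005 m and angle between tube_c's own z axis and vertical below 0.08 rad and x of tube_a in the frame of rack between -0.008 and 0.008 m and y of tube_a in the frame of rack between -0.008 and 0.063 m and z of tube_a in the frame of rack between 0.07 and 0.08 m and x of tube_b in the frame of rack between -0.008 and 0.008 m and y of tube_b in the frame of rack between -0.008 and 0.063 m and z of tube_b in the frame of rack between 0.07 and 0.08 m)) and z of hole0 in the frame of gauge above 0.094 m and linear speed of each of tube_a, tube_b, tube_c below 0.02 m/s); the robot touches nothing.
It fails at once if the gauge plate is forced down by more than 8.5 mm (z of hole0 in the frame of gauge below 0.0865 m).
It fails at once if a tube is dropped: it goes faster than 0.5 m/s with its foot in a hole of the gauge ((((horizontal distance between tube_a and hole0 below 0.01 m and angle between tube_a's own z axis and vertical below 0.25 rad and z of tube_a in the frame of hole0 below 0.053 m) or (horizontal distance between tube_a and hole1 below 0.01 m and angle between tube_a's own z axis and vertical below 0.25 rad and z of tube_a in the frame of hole1 below 0.053 m) or (horizontal distance between tube_a and hole2 below 0.01 m and angle between tube_a's own z axis and vertical below 0.25 rad and z of tube_a in the frame of hole2 below 0.053 m) or (horizontal distance between tube_a and hole3 below 0.01 m and angle between tube_a's own z axis and vertical below 0.25 rad and z of tube_a in the frame of hole3 below 0.053 m)) and linear speed of tube_a above 0.5 m/s) or (((horizontal distance between tube_b and hole0 below 0.01 m and angle between tube_b's own z axis and vertical below 0.25 rad and z of tube_b in the frame of hole0 below 0.053 m) or (horizontal distance between tube_b and hole1 below 0.01 m and angle between tube_b's own z axis and vertical below 0.25 rad and z of tube_b in the frame of hole1 below 0.053 m) or (horizontal distance between tube_b and hole2 below 0.01 m and angle between tube_b's own z axis and vertical below 0.25 rad and z of tube_b in the frame of hole2 below 0.053 m) or (horizontal distance between tube_b and hole3 below 0.01 m and angle between tube_b's own z axis and vertical below 0.25 rad and z of tube_b in the frame of hole3 below 0.053 m)) and linear speed of tube_b above 0.5 m/s) or (((horizontal distance between tube_c and hole0 below 0.01 m and angle between tube_c's own z axis and vertical below 0.25 rad and z of tube_c in the frame of hole0 below 0.053 m) or (horizontal distance between tube_c and hole1 below 0.01 m and angle between tube_c's own z axis and vertical below 0.25 rad and z of tube_c in the frame of hole1 below 0.053 m) or (horizontal distance between tube_c and hole2 below 0.01 m and angle between tube_c's own z axis and vertical below 0.25 rad and z of tube_c in the frame of hole2 below 0.053 m) or (horizontal distance between tube_c and hole3 below 0.01 m and angle between tube_c's own z axis and vertical below 0.25 rad and z of tube_c in the frame of hole3 below 0.053 m)) and linear speed of tube_c above 0.5 m/s)).
It fails at once if a bystander is moved by more than 25 mm (distance of any of jar, tip_box, bung from where it was at the start of the episode above 0.025 m).
It also fails if it takes over 67 s, if anything falls off the work surface, if the arm or the gripper's body presses on something with over 40 N, if the wrist force passes 120 N, or if a joint passes its speed limit or range.

## Working session

There is one attempt and no reset: what is moved stays moved. The work goes in short steps, Python scripts to look and compute and a shell command to move; the robot and the scene stay as the last step left them, time stands still between calls to the robot, and variables do not carry over. Pictures are saved under pics/ and viewed, at most 10 in all, crops included, and the job is handed in when it is done.

```bash
mkdir -p pics; cat > h.py <<'E'
import numpy as np, cv2
from scipy.spatial.transform import Rotation as R
from workcell import ctrl
def grab(n):
    s=ctrl.state(); d=ctrl.get_image(n); d['s']=s; return d
def pose(d):
    if 'T_tool_cam' in d:
        T=np.eye(4);T[:3,:3]=R.from_rotvec(d['s']['orientation']).as_matrix();T[:3,3]=d['s']['tool_pos'];T=T@np.array(d['T_tool_cam']);return T[:3,:3],T[:3,3]
    o=np.array(d['orientation'],float)
    return (o if o.shape==(3,3) else R.from_rotvec(o).as_matrix()),np.array(d['eye'])
def ray(d,u,v):
    f=240/np.tan(np.radians(d['fov_y'])/2); x,y=u-d['cx'],v-d['cy']
    if 'T_tool_cam' in d:
        r=np.hypot(x,y)+1e-9;th=r/f; c=np.array([x/r*np.sin(th),y/r*np.sin(th),np.cos(th)])
    else: c=np.array([x/f,y/f,1])
    M,e=pose(d); return e,M@c
def onz(d,u,v,z):
    e,r=ray(d,u,v); return e+r*(z-e[2])/r[2]
def cents(mask,amin=60):
    n,l,st,c=cv2.connectedComponentsWithStats(mask.astype(np.uint8)); 
    return [(int(st[i,4]),c[i].round(1),st[i,:4]) for i in range(1,n) if st[i,4]>amin]
E
python3 - <<'E'
from h import *
for n in('top','scene'):
    d=grab(n);cv2.imwrite(f'pics/{n}0.png',d['pixels']);print(n,d['fov_y'],d['eye'],d['orientation'])
s=ctrl.state();print(s)
E
```

```text
top 51.50005781900659 [0.51052449 0.01930533 0.88925419] [-2.20603918  2.15148674 -0.12206561]
scene 44.95471766466777 [1.03301219 0.62557412 0.71468087] [-0.76386268 -2.5361491   1.19971292]
{'t': 0.1, 'joint_positions': array([ 1.06300461e+00,  3.42658588e-01,  1.52490459e+00,  1.93199920e-05,
        1.27540886e+00, -1.45989013e-01]), 'qd': array([-0.00045894, -0.00090205, -0.00333089, -0.00039501, -0.00288589,
       -0.00080218]), 'tau': array([ 1.29379914e-03, -4.34443009e+01, -2.46492380e+01, -2.48746155e-04,
        4.68269165e-03, -1.88393949e-05]), 'tool_pos': array([0.18564023, 0.49073975, 0.25269846]), 'orientation': array([-5.65149440e-01, -3.08987276e+00,  2.04237148e-03]), 'contact_force': array([ 0.05114908,  0.1824802 , -0.47240144]), 'moment': array([0.03423688, 0.03178967, 0.04459931]), 'grasp_force': 0.0, 'opening': 0.08585939086306847}
```

View pics/top0.png

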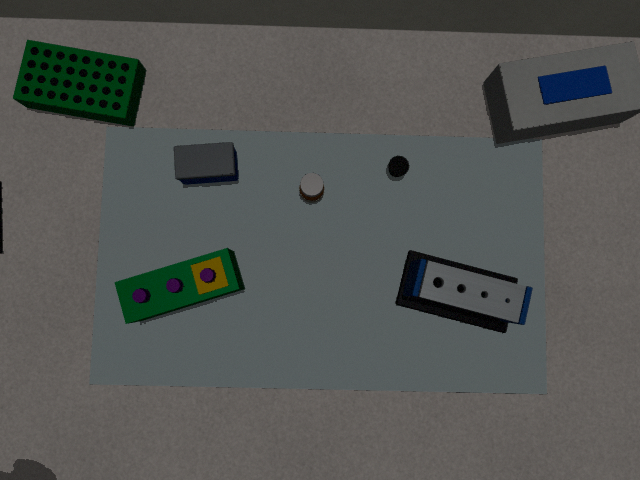

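View pics/scene0.png

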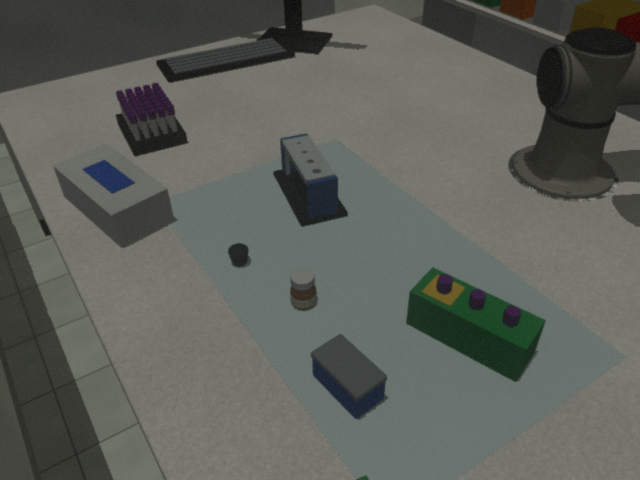

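Top view: the marked cap is at (208,275) on its yellow square, with the other caps at (174,285) and (141,296). The gauge holes run from widest (438,282) through (461,288) and (484,294) to narrowest (507,300). The scene view shows the same layout, with the jar, bung and box farther out in x and clear of the path.

```bash
cat >> h.py <<'E'
def rel(p,s=None):
    s=s or ctrl.state(); M=R.from_rotvec(s['orientation']).as_matrix()
    return (M.T@(np.array(p)-s['tool_pos'])).round(4)
def yaw_y(s=None):
    s=s or ctrl.state(); M=R.from_rotvec(s['orientation']).as_matrix(); return M
E
python3 - <<'E'
from h import *
d=grab('top');p=d['pixels'].astype(int);b,g,r=p[...,0],p[...,1],p[...,2]
m=(r>g+25)&(b>g+25)
caps=[onz(d,*c,.099) for a,c,_ in cents(m,40)];print([ (a,c) for a,c,_ in cents(m,40)]);print(np.round(caps,4))
gray=p.sum(2)
H=[]
for u,v in[(507,300),(484,294),(461,288),(438,282)]:
    w=gray[v-9:v+10,u-9:u+10]; k=max(cents(w<w.max()*.55,3),key=lambda t:t[0]); c=k[1]+[u-9,v-9]; H.append(onz(d,*c,.095)); print(k[0],c,H[-1].round(4))
print(np.linalg.norm(np.diff(H,axis=0),axis=1))
M=yaw_y();print('tool',M.round(3),ctrl.tip_reach)
for nm,v in(('rack',caps[np.argmin([c[1] for c in caps])]-caps[np.argmax([c[1] for c in caps])]),('gauge',H[3]-H[0])):
    t=M.T@v; print(nm,np.degrees(np.arctan2(v[1],v[0])),'in tool deg',np.degrees(np.arctan2(t[1],t[0])))
print('rel',[rel(c) for c in caps],[rel(h) for h in H])
E
```

```text
[(130, array([206.2, 274.7])), (135, array([172.7, 284.9])), (134, array([138.9, 295.2]))]
[[0.5302 0.1842 0.099 ]
 [0.5129 0.236  0.099 ]
 [0.4955 0.288  0.099 ]]
16 [507.1 300.2] [ 0.5016 -0.2951  0.095 ]
40 [484.1 294. ] [ 0.5105 -0.2583  0.095 ]
63 [460.9 288.1] [ 0.519  -0.2211  0.095 ]
92 [437.9 282. ] [ 0.5278 -0.1843  0.095 ]
[0.03788855 0.03812506 0.03791634]
tool [[-0.935  0.354 -0.   ]
 [ 0.354  0.935 -0.001]
 [ 0.    -0.001 -1.   ]] 0.022
rack -71.50914612216906 in tool deg -129.22078198115653
gauge 76.68343390414255 in tool deg 82.58664729765414
rel [array([-0.4307, -0.1646,  0.1539]), array([-0.3962, -0.1223,  0.1539]), array([-0.3615, -0.0798,  0.1539])] [array([-0.5736, -0.6231,  0.1584]), array([-0.5689, -0.5855,  0.1584]), array([-0.5637, -0.5477,  0.1583]), array([-0.5589, -0.5101,  0.1583])]
```

```bash
python3 -m jog '[0,0,0,0.12,50,0,0,0,0.12,50,0,0,0,0.12,50,0,0,0,0.12,50,0,0,0,0.12,50]' 60; python3 -m jog '[0,0,0,0.12,50,0,0,0,0.12,50,0,0,0,0.05,50,0,0,0,0,50]'
python3 -c "
from h import *
print(rel([.5302,.1842,.099]),rel([.5129,.236,.099]),rel([.4955,.288,.099]))"
```

```text
t: 0.57
tool_pos: [0.1857, 0.4909, 0.253]
orientation: [-1.461, -2.781, 0.001]
contact_force: [-0.5, 0.9, 0.2]
opening: 0.0426
grasp_force: 0.0
t: 0.9
tool_pos: [0.1857, 0.4909, 0.253]
orientation: [1.843, 2.544, -0.001]
contact_force: [-0.7, 0.6, -0.2]
opening: 0.0426
grasp_force: 0.0
[-0.3988  0.2317  0.1541] [-0.3442  0.2314  0.1541] [-0.2893  0.2311  0.154 ]
```

```bash
for i in 1 2 ; do :; done
python3 -m jog '[-0.03,0.017,0,0,50,-0.03,0.017,0,0,50,-0.03,0.017,0,0,50,-0.03,0.017,0,0,50,-0.03,0.017,0,0,50]' >/dev/null
python3 -m jog '[-0.03,0.018,0,0,50,-0.03,0.018,0,0,50,-0.03,0.018,0,0,50,-0.03,0.018,0,0,50,-0.03,0.018,0,0,50]' >/dev/null
python3 -m jog '[-0.03,0.018,0,0,50,-0.03,0.018,0,0,50,-0.03,0.018,0,0,50,-0.009,0.003,0,0,50,0,0,0,0,50]'
python3 - <<'E'
from h import *
d=grab('wrist');cv2.imwrite('pics/w1.png',d['pixels']);print(d['fov_y'],d['cx'],d['cy'],np.round(d['T_tool_cam'],3))
p=d['pixels'].astype(int);b,g,r=p[...,0],p[...,1],p[...,2]
for a,c,s in cents((r>g+25)&(b>g+25),40): print(a,c,s,onz(d,*c,.099).round(4),rel(onz(d,*c,.099)))
print(rel([.5302,.1842,.099]))
E
```

```text
t: 2.15
tool_pos: [0.5326, 0.1828, 0.2526]
orientation: [-1.843, -2.544, 0.001]
contact_force: [-0.5, 0.2, 0.3]
opening: 0.0427
grasp_force: 0.0
65.70646984690485 313.3760129694462 239.10297585408085 [[ 0.    -0.946 -0.325  0.084]
 [ 1.    -0.     0.001  0.001]
 [-0.001 -0.325  0.946 -0.12 ]
 [ 0.     0.     0.     1.   ]]
621 [312.2  77.7] [298  64  29  28] [0.4976 0.2894 0.099 ] [0.1104 0.001  0.1538]
[ 0.0003 -0.0009  0.1537]
```

View pics/w1.png

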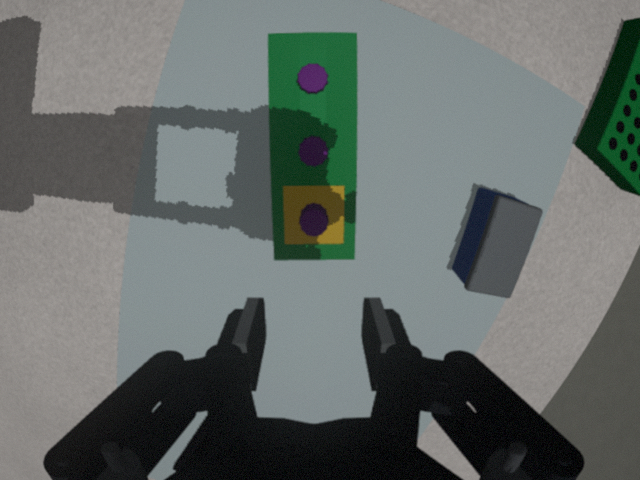

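Wrist view: the marked cap is at (313,220) on the yellow square in the arm's shadow, the others at (313,150) and (312,78). The row runs along tool x and the jaws straddle it.

```bash
python3 - <<'E'
from h import *
d=grab('wrist')
p=d['pixels'].astype(int);b,g,r=p[...,0],p[...,1],p[...,2]
m=((r>g+8)&(b>g+8)); m[:40]=0;m[260:]=0;m[:,:260]=0;m[:,360:]=0
for a,c,s in cents(m,150): print(a,c,s,rel(onz(d,*c,.099)))
y=(r>b+30)&(g>b+15); y[:150]=0; y[270:]=0; y[:,:265]=0; y[:,360:]=0
print(cv2.boundingRect(y.astype(np.uint8)), [rel(onz(d,u,v,.075)) for u,v in((284,185),(344,185),(284,244),(344,244))])
E
```

```text
654 [313.4  80.4] [299  67  30  28] [0.1091 0.0014 0.154 ]
623 [314.1 153.2] [300 139  29  29] [0.0553 0.0019 0.154 ]
651 [314.2 222.2] [301 206  28  32] [0.0023 0.0019 0.1539]
(284, 188, 62, 58) [array([ 0.0269, -0.0226,  0.178 ]), array([0.0269, 0.0263, 0.1779]), array([-0.0241, -0.0238,  0.1779]), array([-0.0241,  0.0275,  0.1779])]
```

```bash

python3 -m jog '[0.001,0.0015,0.025,0,50,0,0,0.03,0,50,0,0,0.03,0,50,0,0,0.025,0,50,0,0,0.02,0,50]' >/dev/null
python3 -m jog '[0,0,0.012,0,50,0,0,0.0105,0,50,0,0,0,0,50,0,0,0,0,15,0,0,0,0,15]' 60
python3 -m jog '[0,0,0,0,15,0,0,0,0,15,0,0,0,0,15,0,0,0,0,15,0,0,0,0,15]' 60
```

```text
t: 3.08
tool_pos: [0.5326, 0.1871, 0.102]
orientation: [1.839, 2.546, 0.002]
contact_force: [-3.0, 0.2, 8.6]
opening: 0.02
grasp_force: 55.9
t: 3.5
tool_pos: [0.5329, 0.1867, 0.102]
orientation: [1.84, 2.545, 0.003]
contact_force: [-1.6, 2.4, 6.4]
opening: 0.0197
grasp_force: 59.0
```

```bash

python3 -m jog '[0,0,-0.005,0,0,0,0,-0.01,0,0,0,0,-0.02,0,0,0,0,-0.03,0,0,0,0,-0.03,0,0]' >/dev/null
python3 -m jog '[0,0,-0.03,0,0,0,0,-0.025,0,0,0,0,0,0,0,0,0,0,0,0]'
python3 - <<'E'
from h import *
d=grab('wrist');cv2.imwrite('pics/w2.png',d['pixels'])
H=[[.5016,-.2951,.095],[.5278,-.1843,.095]];print([rel(h) for h in H])
E
```

```text
t: 4.25
tool_pos: [0.5329, 0.1863, 0.2529]
orientation: [1.839, 2.544, 0.005]
contact_force: [0.9, -0.7, -0.9]
opening: 0.0199
grasp_force: 58.8
[array([-0.4474, -0.18  ,  0.1562]), array([-0.3504, -0.1204,  0.1562])]
```

View pics/w2.png

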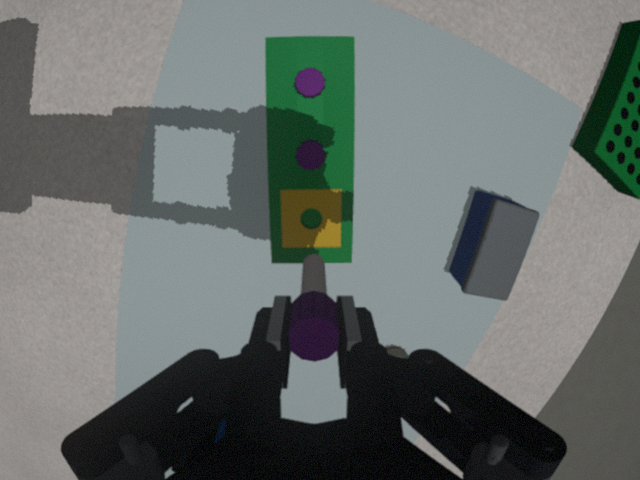

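Wrist view: the cap is held between the pads at (315,325), with the shaft showing from its edge up to the foot at (314,256). The pocket at (311,218) is empty and the other two tubes are undisturbed.

```bash
python3 - <<'E'
from h import *
d=grab('wrist');Z=d['range_z'];p=d['pixels'];M,e=pose(d)
for v in range(250,300,3):
    row=Z[v,270:360]; k=np.where((row>.08)&(row<.21))[0]
    if len(k)<5: continue
    z=np.median(row[k]);f=240/np.tan(np.radians(d['fov_y'])/2)
    print(v,270+k.min(),270+k.max(),len(k),z.round(4),'w mm',round(len(k)*z/f*1e3,1), p[v,314])
E
```

```text
262 306 320 15 0.2072 w mm 8.4 [67 70 73]
265 304 323 20 0.2031 w mm 10.9 [73 74 76]
268 303 324 22 0.2006 w mm 11.9 [70 70 72]
271 303 324 22 0.1967 w mm 11.6 [69 72 73]
274 303 324 22 0.1918 w mm 11.4 [73 72 74]
277 302 325 24 0.1895 w mm 12.2 [72 71 73]
280 302 325 24 0.1856 w mm 12.0 [73 75 76]
283 302 325 24 0.182 w mm 11.8 [71 74 75]
286 302 325 24 0.1798 w mm 11.6 [72 72 75]
289 302 325 24 0.1759 w mm 11.4 [71 69 71]
292 300 326 27 0.1634 w mm 11.9 [42 27 34]
295 275 352 60 0.1572 w mm 25.4 [44 28 35]
298 274 353 68 0.1549 w mm 28.3 [42 25 35]
```

```bash

python3 -m jog '[-0.03,-0.012,0,0,0,-0.03,-0.012,0,0,0,-0.03,-0.012,0,0,0,-0.03,-0.012,0,0,0,-0.03,-0.012,0,0,0]' >/dev/null
python3 -m jog '[-0.03,-0.012,0,0,0,-0.03,-0.012,0,0,0,-0.03,-0.012,0,0,0,-0.03,-0.012,0,0,0,-0.03,-0.012,0,0,0]' >/dev/null
python3 -m jog '[-0.03,-0.012,0,0,0,-0.03,-0.012,0,0,0,-0.03,-0.012,0,0,0,-0.03,-0.012,0,0,0,-0.027,-0.012,0,0,0]'>/dev/null
python3 -m jog '[0,0,0,0.11,0,0,0,0,0.11,0,0,0,0,0.11,0,0,0,0,0.11,0,0,0,0,0.11,0]'
python3 -m jog '[0,0,0,0.005,0,0,0,0,0,0]'
python3 - <<'E'
from h import *
d=grab('wrist');cv2.imwrite('pics/w3.png',d['pixels'])
H=[[.5016,-.2951,.095],[.5278,-.1843,.095]];print([rel(h) for h in H])
Z=d['range_z'];T=np.array(d['T_tool_cam']);P=[]
for v in range(266,292):
    e,r=ray(d,313.5,v);c=np.linalg.inv(pose(d)[0])@r; q=c/c[2]*np.median(Z[v,311:317]); P.append((T@np.r_[q,1])[:3])
P=np.array(P);print(P[::6].round(4));print('dx/dz',np.polyfit(P[:,2],P[:,0],1))
E
```

```text
t: 6.02
tool_pos: [0.5009, -0.2943, 0.2489]
orientation: [-2.465, -1.941, 0.001]
contact_force: [0.2, 0.1, -0.3]
opening: 0.0198
grasp_force: 58.8
t: 6.18
tool_pos: [0.5012, -0.2943, 0.2495]
orientation: [-2.463, -1.946, 0.001]
contact_force: [0.9, 1.1, 0.4]
opening: 0.0198
grasp_force: 58.8
[array([-0.0008,  0.0008,  0.1547]), array([0.1131, 0.0007, 0.1548])]
[[0.0048 0.0008 0.0659]
 [0.0054 0.0007 0.0565]
 [0.0051 0.0007 0.0498]
 [0.0054 0.0007 0.0422]
 [0.0053 0.0007 0.036 ]]
dx/dz [-0.04945001  0.00779347]
```

View pics/w3.png

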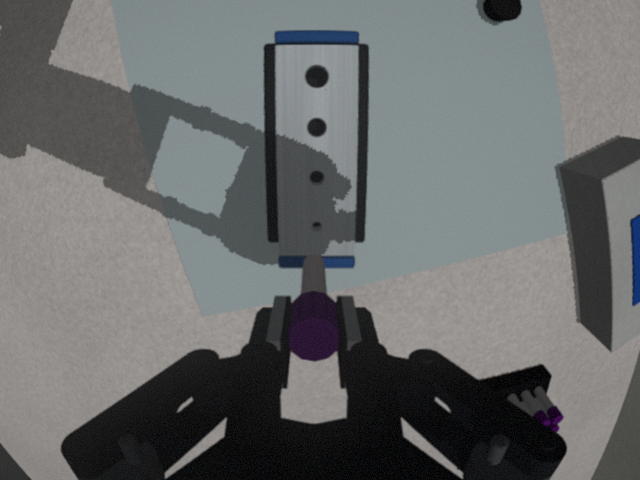

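Wrist view: the gauge row is vertical at u≈317, with holes at v = 226 (narrowest), 177, 127 and 76. The tube foot is at (314,258), just in front of hole0.

```bash
cat >> h.py <<'E'
def holes(d,pts,w=14,fr=.6):
    g=cv2.cvtColor(d['pixels'],cv2.COLOR_BGR2GRAY).astype(float); out=[]
    for u,v in pts:
        win=g[v-w:v+w+1,u-w:u+w+1]; med=np.median(win)
        cs=cents(win<med*fr,4)
        if not cs: out.append(None);continue
        k=min(cs,key=lambda t:np.hypot(*(t[1]-w))); c=k[1]+[u-w,v-w]
        out.append((k[0],c,onz(d,*c,.095),rel(onz(d,*c,.095),d['s'])))
    return out
E
python3 - <<'E'
from h import *
d=grab('wrist')
for o in holes(d,[(317,226),(317,177),(317,127),(317,76)]): print(o)
E
```

```text
(25, array([316. , 223.8]), array([ 0.50427215, -0.29252284,  0.095     ]), array([0.0023, 0.0028, 0.1547]))
(117, array([316.1, 176.4]), array([ 0.5128024 , -0.25654263,  0.095     ]), array([0.0393, 0.0028, 0.1548]))
(272, array([316.2, 126.8]), array([ 0.52137987, -0.22044475,  0.095     ]), array([0.0764, 0.0028, 0.1548]))
(359, array([316.2,  76.1]), array([ 0.53003666, -0.18379576,  0.095     ]), array([0.1141, 0.0028, 0.1548]))
```

```bash

python3 -m jog '[0.001,0.001,0.02,0,0,0,0,0.02,0,0,0,0,0.01,0,0,0,0,0,0,0,0,0,0,0,0]'
python3 - <<'E'
from h import *
d=grab('wrist');cv2.imwrite('pics/w4.png',d['pixels'][:, :])
E
```

```text
t: 6.7
tool_pos: [0.5028, -0.2938, 0.2006]
orientation: [-2.466, -1.945, 0.0]
contact_force: [-0.3, -0.3, -0.2]
opening: 0.0197
grasp_force: 58.8
```

View pics/w4.png

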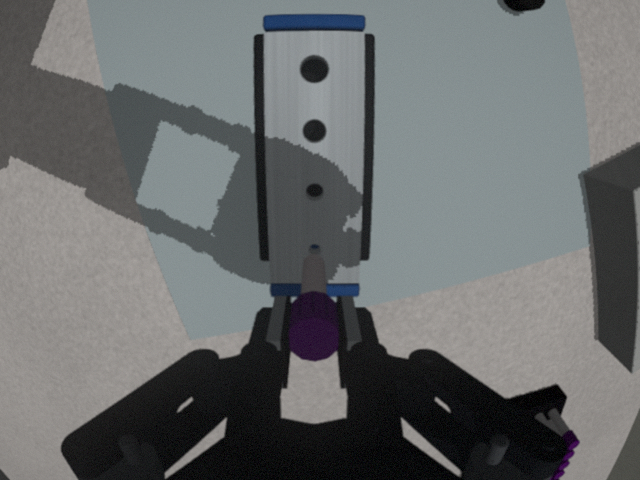

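Wrist view: the foot is at (314,255) close above hole0 at (314,249). The other holes are at (315,190), (314,131) and (314,69).

```bash
python3 - <<'E'
from h import *
d=grab('wrist')
for o in holes(d,[(315,190),(314,131),(314,69)],18): print(o)
g=cv2.cvtColor(d['pixels'],cv2.COLOR_BGR2GRAY).astype(int)
for (u,v) in ((315,190),(314,131),(314,69)): print('col',g[v-16:v+17,u]); 
Z=d['range_z']
for v in range(252,280,2):
    k=np.where((Z[v,290:340]<.215)&(Z[v,290:340]>.1))[0]
    if len(k):print(v,k.min()+290,k.max()+290,np.median(Z[v,290+k]).round(4))
E
```

```text
(162, array([313. , 189.3]), array([ 0.51279275, -0.25627914,  0.095     ]), array([0.039 , 0.0005, 0.1065]))
(401, array([312.9, 130. ]), array([ 0.52130819, -0.22050986,  0.095     ]), array([0.0758, 0.0004, 0.1065]))
(575, array([312.9,  68.5]), array([ 0.53009561, -0.18385038,  0.095     ]), array([0.1135, 0.0004, 0.1065]))
col [79 81 80 77 80 76 81 76 66 43 28 17 23 22 20 24 21 24 30 16 25 29 53 60
 60 63 71 76 77 78 80 81 79]
col [157 153 154 122  77  44  37  35  34  27  32  29  35  36  29  33  29  24
  29  35  30  35  31  24  27  44  83 119 150 155 152 151 152]
col [150 125  85  62  53  42  33  24  31  31  26  31  34  27  32  31  30  29
  27  33  32  25  33  32  32  29  32  34  53 102 146 156 156]
256 309 316 0.2141
258 308 318 0.2129
260 306 321 0.2104
262 304 323 0.2076
264 304 323 0.2046
266 303 323 0.2028
268 303 324 0.1998
270 303 324 0.197
272 303 324 0.1948
274 303 324 0.1917
276 302 324 0.191
278 302 325 0.1883
```

```bash

python3 -m jog '[0.0007,0,0.006,0,0,0,0,0.006,0,0,0,0,0.003,0,0,0,0,0,0,0]'
python3 -m jog '[0,0,0.002,0,0,0,0,0,0,0]' | egrep 'pos|contact'
python3 -m jog '[0,0,0.0015,0,0,0,0,0,0,0]' | egrep 'pos|contact'
```

```text
t: 7.13
tool_pos: [0.5026, -0.2928, 0.1848]
orientation: [-2.466, -1.944, 0.001]
contact_force: [0.2, -0.4, -0.7]
opening: 0.0202
grasp_force: 58.8
tool_pos: [0.5029, -0.2931, 0.1835]
contact_force: [-0.1, -0.2, -0.6]
tool_pos: [0.503, -0.2931, 0.1822]
contact_force: [-0.3, -0.1, -1.2]
```

```bash

python3 -m jog '[0,0,0.0015,0,0,0,0,0,0,0]' | egrep 'pos|contact'
python3 -m jog '[0,0,0.0015,0,0,0,0,0,0,0]' | egrep 'pos|contact'
python3 -m jog '[0,0,0.001,0,0,0,0,0,0,0]' | egrep 'pos|contact'
```

```text
tool_pos: [0.5029, -0.2931, 0.1806]
contact_force: [0.4, 0.6, 0.2]
tool_pos: [0.5031, -0.2932, 0.1793]
contact_force: [0.4, 0.8, 1.8]
tool_pos: [0.5031, -0.2932, 0.1784]
contact_force: [0.1, 0.4, 2.2]
```

```bash

python3 -m jog '[0,0,0.0012,0,0,0,0,0,0,0,0,0,0,0,0]' | egrep 'pos|contact'
python3 -c "
from h import *
d=grab('wrist');Z=d['range_z'];
# plate height on a patch beside the shaft
for u,v in((285,150),(345,150)):
  print(np.median([onz(d,u,v,0)*0+0]) if 0 else [ (lambda e,r,c:(e+r/c*Z[v,u])[2].round(4))(*ray(d,u,v),(pose(d)[0].T@ray(d,u,v)[1])[2])])"
```

```text
tool_pos: [0.5031, -0.2932, 0.1773]
contact_force: [0.3, 1.0, 2.5]
[np.float64(0.0914)]
[np.float64(0.0907)]
```

```bash
cat >> h.py <<'E'
def plate(d):
    Z=d['range_z'];M,_=pose(d);o=[]
    for u in list(range(270,298,4))+list(range(332,356,4)):
        for v in range(100,200,10):
            if Z[v,u]<=0: continue
            e,r=ray(d,u,v);c=(M.T@r)[2];o.append((e+r/c*Z[v,u])[2])
    return np.median(o).round(4)
E
python3 -c "
from h import *
print(plate(grab('wrist')))"
python3 -m jog '[0,0,-0.006,0,0,0,0,-0.006,0,0,0.013,0,0,0,0,0.013,0,0,0,0,0.012,0,0,0,0]' | egrep 'pos|contact'
python3 -m jog '[0,0,0,0,0,0,0,0,0,0]' | egrep 'pos|contact'
python3 - <<'E'
from h import *
d=grab('wrist');cv2.imwrite('pics/w5.png',d['pixels']);print(plate(d),[rel(h) for h in([.50275,-.2942,.095],[.5115,-.2572,.095])])
E
```

```text
0.0919
tool_pos: [0.512, -0.2544, 0.1889]
contact_force: [0.5, 1.3, -0.0]
tool_pos: [0.5121, -0.2548, 0.189]
contact_force: [0.8, -0.0, -0.1]
0.0947 [array([-0.0398, -0.    ,  0.094 ]), array([-0.0017, -0.0001,  0.094 ])]
```

View pics/w5.png

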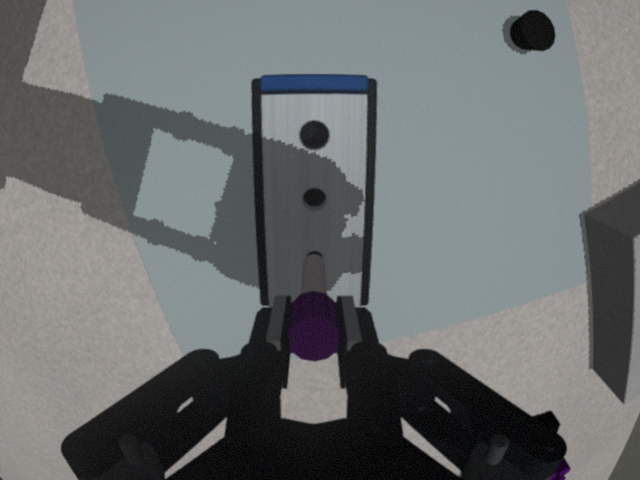

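Wrist view: hole2 is at (314,197) and hole3 at (314,134). The foot at (314,253) hides hole1. The plate reads 94.7 mm now against 91.9 mm when pressed, so hole0 refused the tube at a 2.8 mm dip.

```bash
cat >> h.py <<'E'
def tubex(d):
    # shaft axis in tool coords: silhouette columns + front surface depth
    Z=d['range_z'];T=np.array(d['T_tool_cam']);o=[]
    for v in range(268,290,2):
        k=np.where((Z[v,290:340]<.215)&(Z[v,290:340]>.1))[0]+290
        u=(k.min()+k.max())/2
        e,r=ray(d,u,v);c=pose(d)[0].T@r;o.append((T@np.r_[c/c[2]*np.median(Z[v,int(u)-2:int(u)+3]),1])[:3])
    return np.mean(o,0).round(4)
E
python3 - <<'E'
from h import *
d=grab('wrist')
for o in holes(d,[(314,197),(314,134)],18): print(o)
print(tubex(d))
g=cv2.cvtColor(d['pixels'],cv2.COLOR_BGR2GRAY).astype(int)
print(g[197-16:197+17,314]);print(g[134-16:134+17,314])
E
```

```text
(307, array([313.7, 195.8]), array([ 0.52161789, -0.21915984,  0.095     ]), array([0.0376, 0.0009, 0.094 ]))
(575, array([313.8, 133.3]), array([ 0.53020074, -0.18343261,  0.095     ]), array([0.0744, 0.0009, 0.094 ]))
[0.0052 0.0007 0.0498]
[81 77 79 78 77 60 42 24 21 25 28 27 27 17 28 18 24 15 17 19 19 21 17 33
 45 58 61 61 62 75 79 79 78]
[137  87  47  34  32  37  38  40  37  38  37  42  36  32  31  34  33  33
  28  32  31  29  31  32  31  33  30  28  39  62  95 128 149]
```

```bash

python3 -m jog '[0,0,0.006,0,0,0,0,0.002,0,0,0,0,0.0015,0,0,0,0,0,0,0]' | egrep 'pos|contact'
python3 -m jog '[0,0,0.0012,0,0,0,0,0,0,0,0,0,0,0,0]' | egrep 'pos|contact'
python3 -c "
from h import *
print(plate(grab('wrist')))"
```

```text
tool_pos: [0.5118, -0.2565, 0.1791]
contact_force: [0.4, 0.7, 1.4]
tool_pos: [0.512, -0.2564, 0.1785]
contact_force: [0.5, -0.7, 1.9]
0.0941
```

```bash

python3 -m jog '[0,0,0.0013,0,0,0,0,0,0,0,0,0,0,0,0]' | egrep 'pos|contact'
python3 -c "
from h import *
print(plate(grab('wrist')))"
python3 -m jog '[-0.0008,0,0,0,0,-0.0008,0,0,0,0,0,0,0,0,0]' | egrep 'pos|contact'
python3 -c "
from h import *
d=grab('wrist');print(plate(d));
for o in holes(d,[(314,197),(314,134)],18): print(o)"
```

```text
tool_pos: [0.512, -0.2563, 0.1772]
contact_force: [-0.3, -0.1, 1.9]
0.0929
tool_pos: [0.5116, -0.2576, 0.1771]
contact_force: [0.6, 0.3, 2.0]
0.0928
(337, array([313.4, 195.9]), array([ 0.52174983, -0.21867457,  0.095     ]), array([0.0401, 0.0007, 0.0821]))
(564, array([313.7, 130.7]), array([ 0.53036627, -0.18352626,  0.095     ]), array([0.0763, 0.0009, 0.0822]))
```

```bash

python3 -m jog '[0,0,0.0008,0,0,0,0,0,0,0]' | egrep 'pos|contact'
python3 -c "
from h import *
print(plate(grab('wrist')))"
python3 -m jog '[0,0,-0.006,0,0,0,0,-0.006,0,0,0.013,0,0,0,0,0.013,0,0,0,0,0.012,0,0,0,0]' | egrep 'pos|contact'
python3 -m jog '[0,0,0,0,0,0,0,0,0,0]' | egrep 'pos|contact'
python3 - <<'E'
from h import *
d=grab('wrist');print(plate(d),tubex(d))
cv2.imwrite('pics/w6.png',d['pixels'])
g=cv2.cvtColor(d['pixels'],cv2.COLOR_BGR2GRAY)
c=max(cents(g[150:250,290:340]<45,100),key=lambda t:t[0]) if cents(g[150:250,290:340]<45,100) else None;print(c)
if c: q=c[1]+[290,150];print(onz(d,*q,.095),rel(onz(d,*q,.095)))
E
```

```text
tool_pos: [0.5116, -0.2576, 0.1763]
contact_force: [1.0, 1.5, 2.9]
0.092
tool_pos: [0.5203, -0.2192, 0.188]
contact_force: [0.4, 0.1, -0.5]
tool_pos: [0.5205, -0.2195, 0.1881]
contact_force: [0.2, -0.1, -1.2]
0.0934 [0.0052 0.0008 0.0499]
(482, array([23.9, 44.5]), array([11, 33, 27, 24], dtype=int32))
[ 0.53040541 -0.18218135  0.095     ] [0.0392 0.0009 0.0931]
```

View pics/w6.png

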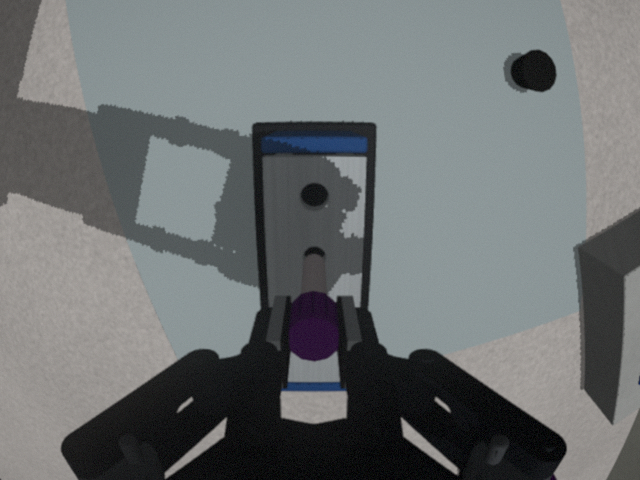

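Wrist view: hole3 is at (314,195). Hole2 shows above the foot, with its far rim at about (314,247) and its side edges visible either side of the shaft.

```bash
python3 - <<'E'
from h import *
d=grab('wrist');g=cv2.cvtColor(d['pixels'],cv2.COLOR_BGR2GRAY).astype(int)
print(g[176:216,314]);print(g[238:268,314]);
for v in range(248,262,2): print(v,g[v,296:332])
for v in (182,208,246,247,248): print(v,rel(onz(d,313.8,v,.095)))
E
```

```text
[81 79 80 81 75 63 38 24 25 21 14 23 28 17 23 25 21 25 19 22 23 24 19 26
 19 16 17 18 29 39 60 60 58 71 73 77 78 78 80 79]
[80 79 75 78 76 78 74 58 34 16 21 23 22 21 20 35 60 73 72 71 68 68 72 71
 69 73 72 69 70 71]
248 [79 78 76 80 76 74 77 76 75 71 57 41 29 20 19 22 20 25 21 16 25 16 21 29
 33 48 65 72 78 81 78 78 75 78 79 78]
250 [79 78 78 78 80 74 78 70 56 40 28 16 21 23 27 26 19 16 22 18 23 25 27 19
 24 22 33 50 65 75 79 77 77 79 81 78]
252 [77 75 72 77 76 77 68 57 28 17 22 20 15 22 18 19 24 30 20 20 20 17 21 21
 25 26 19 29 52 65 75 77 77 78 80 80]
254 [79 80 78 73 76 74 70 56 44 35 17 21 29 36 44 51 58 60 60 58 50 46 40 28
 15 19 30 37 53 63 74 74 79 79 74 79]
256 [81 78 80 78 76 77 69 61 57 53 44 54 66 66 64 69 69 69 72 74 70 69 68 67
 52 50 48 57 56 66 70 77 76 79 80 80]
258 [82 77 77 75 74 76 67 62 58 64 64 67 70 66 69 68 72 68 68 70 72 72 70 70
 70 68 63 62 57 69 73 75 76 75 82 80]
260 [76 77 79 77 76 76 74 69 66 66 70 69 71 73 70 70 72 73 72 70 70 69 72 71
 70 71 68 64 67 75 78 78 75 79 79 81]
182 [0.0465 0.0009 0.0931]
208 [0.0308 0.0009 0.0931]
246 [0.0069 0.0009 0.0931]
247 [0.0063 0.0009 0.0931]
248 [0.0056 0.0009 0.0931]
```

```bash

python3 -m jog '[0.001,0,0.004,0,0,0,0,0.003,0,0,0,0,0.002,0,0,0,0,0,0,0]' | egrep 'pos|contact'
python3 -m jog '[0,0,0.002,0,0,0,0,0,0,0]' | egrep 'pos|contact'
python3 -c "
from h import *
print(plate(grab('wrist')))"
```

```text
tool_pos: [0.5203, -0.22, 0.1785]
contact_force: [-0.4, -0.4, -0.3]
tool_pos: [0.5205, -0.2199, 0.1769]
contact_force: [-0.2, -0.2, -1.5]
0.0937
```

```bash

python3 -m jog '[0,0,0.002,0,0,0,0,0.001,0,0,0,0,0,0,0]' | egrep 'pos|contact'
python3 -m jog '[0,0,0.003,0,0,0,0,0,0,0]' | egrep 'pos|contact'
python3 -c "
from h import *
d=grab('wrist');print(plate(d))"
```

```text
tool_pos: [0.5205, -0.2198, 0.174]
contact_force: [-0.7, -0.3, -0.6]
tool_pos: [0.5204, -0.2197, 0.1708]
contact_force: [-0.5, -0.7, -0.8]
0.0933
```

```bash

python3 -m jog '[0,0,0.004,0,0,0,0,0.004,0,0,0,0,0.004,0,0,0,0,0,0,0]' | egrep 'pos|contact'
python3 -m jog '[0,0,0.004,0,0,0,0,0.004,0,0,0,0,0.004,0,0,0,0,0,0,0]' | egrep 'pos|contact'
python3 -m jog '[0,0,0.004,0,0,0,0,0.004,0,0,0,0,0.004,0,0,0,0,0,0,0]' | egrep 'pos|contact'
```

```text
tool_pos: [0.5204, -0.2197, 0.1582]
contact_force: [0.8, 0.1, 0.2]
tool_pos: [0.5204, -0.2197, 0.1463]
contact_force: [0.4, 0.6, -0.4]
tool_pos: [0.5204, -0.2197, 0.1344]
contact_force: [0.4, 0.2, -0.1]
```

```bash

python3 -m jog '[0,0,0.004,0,0,0,0,0.004,0,0,0,0,0.002,0,0,0,0,0,0,0]' | egrep 'pos|contact'
python3 -m jog '[0,0,0.0015,0,0,0,0,0,0,0]' | egrep 'pos|contact'
python3 -m jog '[0,0,0.001,0,0,0,0,0,0,0]' | egrep 'pos|contact'
```

```text
tool_pos: [0.5204, -0.2197, 0.1246]
contact_force: [0.1, -0.5, -0.9]
tool_pos: [0.5205, -0.2198, 0.1236]
contact_force: [0.1, 0.1, -0.9]
tool_pos: [0.5206, -0.2198, 0.1227]
contact_force: [0.1, -0.9, 0.1]
```

```bash

python3 -m jog '[0,0,0.001,0,0,0,0,0,0,0]' | egrep 'pos|contact'
python3 -m jog '[0,0,0,0,30,0,0,0,0,45,0,0,0,0,45,0,0,0,0,45]'
python3 -m jog '[0,0,-0.005,0,45,0,0,-0.01,0,45,0,0,-0.02,0,45,0,0,-0.03,0,45,0,0,-0.03,0,45]' | egrep 'pos|contact|opening'
python3 -m jog '[0,0,-0.03,0,45,0,0,-0.02,0,45,0,0,0,0,45]' | egrep 'pos|contact'
python3 - <<'E'
from h import *
d=grab('wrist');cv2.imwrite('pics/w7.png',d['pixels']);print(plate(d))
t=grab('top');p=t['pixels'].astype(int);b,g,r=p[...,0],p[...,1],p[...,2]
for a,c,_ in cents((r>g+20)&(b>g+20),30): print(a,c,onz(t,*c,.099),onz(t,*c,.119))
E
```

```text
tool_pos: [0.5207, -0.2199, 0.1218]
contact_force: [-0.4, 0.3, 0.2]
t: 14.32
tool_pos: [0.5206, -0.2198, 0.1218]
orientation: [-2.467, -1.944, -0.0]
contact_force: [0.3, 0.2, 0.7]
opening: 0.0384
grasp_force: 0.0
tool_pos: [0.5203, -0.2196, 0.2183]
contact_force: [1.1, -0.9, 0.5]
opening: 0.0385
tool_pos: [0.5223, -0.2207, 0.273]
contact_force: [0.7, 0.0, 0.4]
0.093
138 [172.8 284.9] [0.5128894  0.23586816 0.099     ] [0.51282955 0.23038732 0.119     ]
107 [465.9 288.1] [ 0.51914201 -0.22790738  0.099     ] [ 0.51892391 -0.22165084  0.119     ]
138 [139.  295.2] [0.49550364 0.28783618 0.099     ] [0.49588379 0.28104012 0.119     ]
```

View pics/w7.png

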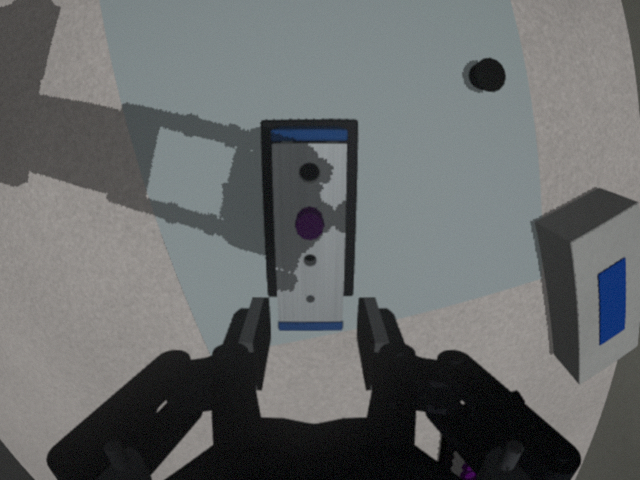

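Wrist view: the tube stands in the third hole, with its cap at (309,223) between hole3 (309,171) and hole1 (310,260). The gripper is clear and the other two caps in the rack have not moved.

```bash
python3 - <<'E'
from h import *
d=grab('wrist');Z=d['range_z'];M,_=pose(d)
def pt(u,v): e,r=ray(d,u,v);return e+r/(M.T@r)[2]*np.median(Z[v-1:v+2,u-1:u+2])
print([pt(u,v).round(4) for u,v in((309,225),(302,225),(316,225),(309,232),(282,225),(336,260))])
print(ctrl.job_done(), ctrl.state()['t'])
E
```

```text
[array([ 0.5194, -0.2165,  0.1191]), array([ 0.5142, -0.2153,  0.119 ]), array([ 0.5245, -0.2179,  0.1185]), array([ 0.518 , -0.2222,  0.1182]), array([ 0.4958, -0.2183,  0.0949]), array([ 0.5324, -0.2595,  0.0944])]
the job is handed in; nothing more can be done
the job is handed in; nothing more can be done
```

The marked tube was refused by the two narrowest holes (plate dips of about 2.8 and 2.7 mm) and now rests cap-down and upright in the third hole (14 mm), so it is most likely the 13 mm tube, which agrees with a shaft width of about 12.6 mm in the camera images; the job is handed in, result not shown.

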